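# Switch off the hot plate and scrape it clear

### The arm

A 6-joint arm with a two-finger parallel gripper is mounted at the origin on the work surface. World frame = base frame: x ahead of the robot, y to its left, z up, the work surface at z = 0. Lengths are in mm, angles in rad, forces in N, time in s.
With the tool pointing down it reaches from about 375 to 900 mm from the base axis. Payload 3.1 kg.
Tool frame: the origin (TCP) lies at the very end of the fingers, on their centre line; the grasp point (between the pads) lies env.pinch_z behind it (env.pinch_z is the distance from the TCP to the grasp point, in mm); z points along the fingers, y is the line along which they close (so a half turn about z gives the same grasp; the last joint's range is limited). The gripper opens to 87 mm and grips with 3 to 60 N. Pads are 19 mm wide; open, the fingers measure 117 mm over their backs; the gripper's body (75 mm by 190 mm) begins 51 mm behind the grasp point.
Start: joints at [-1.359, 0.527, 1.433, -0, 1.181, -0.178], TCP at [238.1, -577.845, 222.548] pointing down, gripper open.
Joint ranges: [-3.08, 3.08], [-0.75, 2.2], [0.22, 2.44], [-1.43, 4.57], [0, 2.65], [-2.85, 2.85]. Speed limits (rad/s): [2.79, 2.79, 3.14, 3.14, 3.14, 3.14].

### API

Orientations are given as a unit quaternion [w, x, y, z].
In Python, from plant import env gives the robot as it stands.
- The arm moves only by the shell command python3 -m crank 'ROWS'. ROWS is JSON, a list that holds one entry, the list of rows, each a list of 5 numbers: the finger opening in mm, from 0 to 87, then the shift along the tool's x, y, z in mm, then the turn about the tool's z in rad. In form: [[[gripper, tx, ty, tz, turn], ...]]. A call has 1 to 5 rows; each row shifts and turns the commanded pose from where the row before left it, along the tool's axes as they then stand; what a row does not reach is not made up. A row lasts 1/8 s, in which the tool goes at most 62.5 mm and 10.7 degrees, less where a joint would pass 70% of its speed; a pose out of reach is approached as far as the arm can. A call with a gripper value outside its range is refused whole. The fingers move at their own pace and stop on an object; the grip force is fixed at half the most. Time passes only in rows, so rows that do not move let the fingers close. It gives the time, the measured TCP pose, the force, the opening and the grip force at its end, in the units of the state.
- env.observe(): the state, without advancing time (a new reading comes with each control period).
- env.snapshot(name): name is "side" or "top"; returns a dict with "frame" (400x640x3 uint8, blue, green, red), "fx", "fy", "cx", "cy" (pixels), "eye" and "orientation" of the camera in the world. Camera axes: x right, y up, looking along -z (the intrinsics and any distortion apply to the point x, -y, -z); pixel columns grow to the right and rows downward; lengths in mm; the calibration is good to about 2 mm. A picture is of the moment at which its call begins. There is no depth.
- env.finish_job(): hands the job in; it is judged then, once.
Trained networks look in a picture, given as the dict that the camera call returned (one of the last four; its "shot" number tells which), for a name from the list of things; names that differ only in an ending like _2 or _b are one class to them, and where a whole thing is asked for, a point or a joint stands for the part that bears it (a point fixed in the world has none). Each returns a list of dicts, best first, with "p" (0 to 1); they miss things now and then, are a little off and sometimes report something else, mostly with a low value. They report only what shows in the picture. A call takes as long as a camera call. They do not tell look-alikes from the thing itself.
- env.silhouettes(picture, target): "mask" (400x640 bool, what is visible of it) and "uv" ([column, row] in pixels, amid what is visible of it).
The state is a dict: "time": time; "joint_pos": joint angles; "joint_vel": joint speeds; "joint_efforts": joint torques, N m; "ee_pos": TCP position; "tcp_rot": TCP orientation; "contact_force": force on the tool from outside, world axes, zero at the start; "wrist_torque": the same for the moment, N m; "opening": opening from 0.0 (shut) to 1.0 (fully open); "grasp_force": force on a finger pad.
Only numpy, scipy, OpenCV 4.12 (cv2) and the standard library are available. Lean on these libraries where they do the work, as an engineer would, in place of code of your own. Each camera call takes 0.05 s, during which the arm holds its last target. There are 200 camera calls.

### The job

First turn the hot plate's heat dial on the hooded control box fully anticlockwise to off. Then take the scraper block and, without touching any chip with the robot itself, wipe all five loose metal chips off the hot plate into its grey catch tray. Finally stand the scraper upright back on its rubber pad, lined up with the pad and wholly on it, and leave the things standing around where they are.

Things in the scene. Friction and masses are not known exactly. Their poses are not given: they have to be found in the camera images.
- dial (a joint): heat dial of the hot plate: angle in rad, 0 = off (its anticlockwise end stop, seen looking at the dial), growing clockwise; it starts somewhere between 0.7 and 1.4
- dial_grip (a point): grip point of the dial, on its axis, in the upper half of its upright bar grip: z points out of the sloping panel along the axis (28 degrees from vertical, leaning to the front of the control box), x runs along the bar and turns with it. The bar is 42 mm long, 14 mm thick and 32 mm tall; its top is 7 mm beyond this point and its foot stands on a 44 mm disc 23 mm below this point
- console: blue control box, 120 mm wide (y), about 140 mm deep; origin under the middle of its sloping black panel, front towards -x. The panel faces 28 degrees from vertical towards its -x. Above the panel a white hood overhangs: its front edge is at x = +5 mm of the box, 275 to 287 mm high, and the tall housing behind the panel begins at x = +50 mm, so the dial cannot be reached straight down
- plate: dark steel hot plate on a grey housing, 190 (x) x 249 (y) mm; origin on the table under the middle of the housing, working surface 44 mm above it. Low fences 10 mm high run along both long sides (inner faces at x = -83 and +83 mm) and across the -y end (inner face at y = -114 mm); the +y end is open, its lip at y = +129 mm, over the catch tray
- tray: grey open catch tray fixed below the plate's open end, 200 (x) x 120 (y) x 36 mm high, walls 4 mm, inner floor about 4 mm above its origin; origin at the middle of its underside, axes as the plate's; its wall begins below the plate's lip. A fixed bench lamp stands beyond plate and tray, its head 285 to 380 mm above the table, at least 0.73 m ahead of the robot
- pad: black rubber parking pad fixed on the table, 150 (x) x 80 (y) x 6 mm; origin at the middle of its underside
- scraper: scraper block: orange base 100 (x) x 30 (y) x 26 mm high, with an upright square black handle 26 x 26 mm from 38 to 108 mm above the underside; origin at the middle of its underside, z up. It stands on the pad at the start, lined up with it. Mass about 0.22 kg
- chip0: brass offcut block 22 x 14 x 9 mm, loose on the plate; origin at its underside
- chip1: copper disc, 18 mm diameter, 9 mm thick, loose on the plate; origin at its underside
- chip2: brass L-shaped offcut, about 24 x 19 x 10 mm, loose on the plate; origin at its underside
- chip3: aluminium square offcut 16 x 16 x 9 mm, loose on the plate; origin at its underside
- chip4: copper bar offcut 26 x 11 x 10 mm, loose on the plate; origin at its underside
- spray: blue spray can, 58 mm diameter, 175 mm high, bystander; origin at its underside
- cup: steel cup, 80 mm rim diameter, 130 mm high, bystander; origin at its underside
- dropper0: dropper bottle with orange cap, 26 mm diameter, 65 mm high, bystander; origin at its underside
- dropper1: dropper bottle with green cap, 26 mm diameter, 65 mm high, bystander; origin at its underside
- adapter: white power adapter 50 x 75 x 32 mm, bystander; origin at its underside
- driver: red screwdriver 170 mm long lying along its x, bystander
There are look-alikes about, which are no part of the job. There is more than one size of the scraper; the job needs the largest.

How it is judged (in metres and radians):
On the way, in this order (a step that is already met when the one before it is completed fails the run):
1. the heat dial is fully off, with chips still on the plate (value of joint dial below 0.07 rad), for 0.2 s.
2. all five chips lie in the catch tray (x of chip0 in the frame of tray between -0.098 and 0.098 m and y of chip0 in the frame of tray between -0.06 and 0.06 m and z of each of chip0, chip1, chip2, chip3, chip4 in the frame of tray below 0.034 m and x of chip1 in the frame of tray between -0.098 and 0.098 m and y of chip1 in the frame of tray between -0.06 and 0.06 m and x of chip2 in the frame of tray between -0.098 and 0.098 m and y of chip2 in the frame of tray between -0.06 and 0.06 m and x of chip3 in the frame of tray between -0.098 and 0.098 m and y of chip3 in the frame of tray between -0.06 and 0.06 m and x of chip4 in the frame of tray between -0.098 and 0.098 m and y of chip4 in the frame of tray between -0.06 and 0.06 m), for 0.2 s.
At the end, for the whole second after the job is handed in: The dial is within 0.07 rad of its off stop; all five chips lie at rest in the catch tray, below its rim; the scraper stands upright (within 0.08 rad) at rest on the rubber pad, within 25 mm of its centre in the pad's x and in its y, and lined up within 0.3 rad (all of step 2 and value of joint dial below 0.07 rad and x of scraper in the frame of pad between -0.025 and 0.025 m and y of scraper in the frame of pad between -0.025 and 0.025 m and z of scraper in the frame of pad below 0.01 m and angle between scraper's own z axis and vertical below 0.08 rad and angle between the x axis of scraper and the x axis of pad, either way round below 0.3 rad and linear speed of each of scraper, chip0, chip1, chip2, chip3, chip4 below 0.02 m/s); the robot touches nothing.
It fails at once if the robot itself touches a chip (contact force between any of the fingers, the arm and chip0 above 0.3 N or contact force between any of the fingers, the arm and chip1 above 0.3 N or contact force between any of the fingers, the arm and chip2 above 0.3 N or contact force between any of the fingers, the arm and chip3 above 0.3 N or contact force between any of the fingers, the arm and chip4 above 0.3 N).
It fails at once if a bystander is shifted more than 30 mm (distance of any of spray, cup, dropper0, dropper1, adapter, driver from where it was at the start of the episode above 0.03 m).
It fails at once if a standing can, cup or bottle is tipped (angle between any of spray, cup, dropper0, dropper1's own z axis and vertical above 0.35 rad).
It also fails if it takes over 72 s, if anything falls off the work surface, if the arm or the gripper's body presses on something with over 40 N, if the wrist force passes 120 N, or if a joint passes its speed limit or range.

## Working session

There is one attempt and no reset: what is moved stays moved. The work goes in short steps, Python scripts to look and compute and a shell command to move; the robot and the scene stay as the last step left them, time stands still between calls to the robot, and variables do not carry over. Pictures are saved under pics/ and viewed, at most 10 in all, crops included, and the job is handed in when it is done.

```bash
ls; mkdir -p pics; python3 - <<'E'
from plant import env
import cv2
o=env.observe(); print({k:o[k] for k in ("time","ee_pos","tcp_rot","opening")}, env.pinch_z)
for n in ("side","top"):
    s=env.snapshot(n); cv2.imwrite(f"pics/{n}0.png",s["frame"])
    print(n,{k:v for k,v in s.items() if k!="frame"})
E
```

```text
pics
{'time': 0.0, 'ee_pos': array([ 237.92128343, -577.15588547,  221.56710675]), 'tcp_rot': array([-1.08652929e-03,  9.80973232e-01,  1.94139989e-01, -3.38846639e-05]), 'opening': 1.0002747521300754} 18.700000000000003
side {'fx': 418.5700708581981, 'fy': 418.5700708581981, 'cx': 321.12527287242324, 'cy': 196.7109620460868, 'eye': array([352.2873581 , 876.99171627, 604.43070714]), 'orientation': array([-0.08077372, -0.05706109,  0.48933028,  0.86647303]), 'shot': 1}
top {'fx': 405.0458549639237, 'fy': 405.0458549639237, 'cx': 322.187942554536, 'cy': 199.10831768568244, 'eye': array([ 347.41274946,   56.04181161, 1122.42628784]), 'orientation': array([-0.69858779, -0.06124637,  0.06590673,  0.70984526]), 'shot': 2}
```

View pics/side0.png

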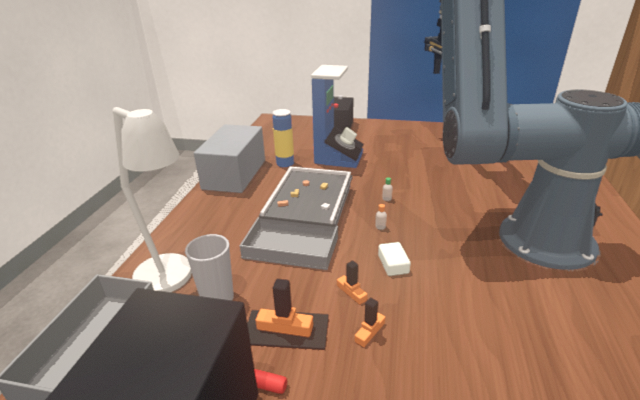

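View pics/top0.png

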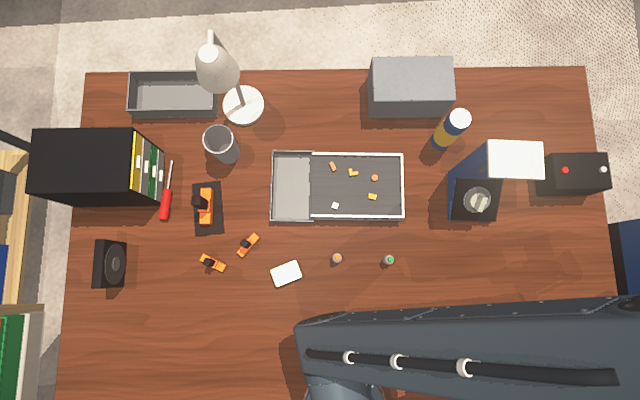

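The side view shows the large scraper on its pad at (285,305), with two smaller ones at (352,283) and (370,322). The dial is under the hood at (345,140), the plate is at (305,195) and the tray at (293,242). In the top view the scraper is at (205,203), with look-alikes at (248,244) and (212,262). The dial is at (478,202), the plate at (357,185) and the tray at (291,186).

```bash
cat > h.py <<'E'
import numpy as np, cv2
from scipy.spatial.transform import Rotation as R
from plant import env
def rot(q): return R.from_quat(np.r_[q[1:],q[0]]).as_matrix()
def ray(s,uv):
    uv=np.atleast_2d(uv).astype(float)
    d=np.c_[(uv[:,0]-s["cx"])/s["fx"],-(uv[:,1]-s["cy"])/s["fy"],-np.ones(len(uv))]
    return d@rot(s["orientation"]).T
def bp(s,uv,z):
    d=ray(s,uv); return s["eye"]+d*((z-s["eye"][2])/d[:,2])[:,None]
def proj(s,P):
    c=(np.atleast_2d(P)-s["eye"])@rot(s["orientation"])
    return np.c_[s["cx"]+s["fx"]*c[:,0]/-c[:,2], s["cy"]+s["fy"]*c[:,1]/c[:,2]]
def tri(s1,u1,s2,u2):
    d1,d2=ray(s1,u1)[0],ray(s2,u2)[0]
    t=np.linalg.lstsq(np.c_[d1,-d2],s2["eye"]-s1["eye"],rcond=None)[0]
    a,b=s1["eye"]+d1*t[0],s2["eye"]+d2*t[1]
    return (a+b)/2,np.linalg.norm(a-b)
def rect(s,m,z):
    ys,xs=np.nonzero(m); P=bp(s,np.c_[xs,ys],z)[:,:2].astype(np.float32)
    return cv2.minAreaRect(P)
E
python3 - <<'E'
from h import *
np.set_printoptions(precision=1,suppress=True)
T=env.snapshot("top");S=env.snapshot("side")
names=["dial_grip","console","plate","tray","pad","scraper","spray","cup","dropper0","dropper1","adapter","driver"]+["chip%d"%i for i in range(5)]
zz=dict(plate=54,tray=36,pad=6,console=287,adapter=32)
for n in names:
    for nm,s in (("T",T),("S",S)):
        for d in env.silhouettes(s,n)[:4]:
            m=d["mask"]; 
            if d["p"]<.3: continue
            r=rect(s,m,zz.get(n,48 if n[:4]=="chip" else 0)) 
            print(n,nm,round(d["p"],2),np.array(d["uv"]),m.sum(),"rect",np.array(r[0]),np.array(r[1]),round(r[2],1))
E
```

```text
dial_grip T 0.75 [477.9 199.3] 251 rect [ 538.7 -391.8] [44.3 52.1] 59.5
dial_grip S 0.59 [348.1 135.4] 166 rect [ 547.3 -558.4] [140.3  52.7] 87.9
console T 0.98 [484.8 175.1] 5337 rect [ 534.6 -320.4] [206.3 180.7] 86.3
console S 0.63 [329.5 129.8] 3242 rect [524.8 -86.4] [105.5 710.8] 11.2
plate T 0.93 [338.2 189. ] 8858 rect [575.4   6.6] [358.2 200. ] 88.2
plate T 0.42 [220.  144.5] 997 rect [700.4 317.2] [122.2  81.6] 44.4
plate S 0.77 [302.8 222.2] 7734 rect [575.9  38.9] [204.6 428.9] 0.7
tray T 0.61 [289.  187.9] 2987 rect [583.2 130.1] [117.2 204.6] 89.1
tray S 0.71 [289.5 241.4] 3715 rect [582.5 152.6] [153.1 207.6] 88.3
pad T 0.6 [211.5 212.7] 1002 rect [529.5 366. ] [154.3  84.4] 6.2
pad S 0.63 [289.  335.3] 1671 rect [530.7 370. ] [150.4  82.7] 6.1
scraper T 0.86 [204.2 203.9] 528 rect [536.1 384. ] [58.7 99.7] 89.7
scraper T 0.76 [210.6 261.8] 259 rect [376.9 351. ] [74.5 30.6] 61.6
scraper T 0.56 [245.7 245.2] 260 rect [427.2 257. ] [34.6 72.4] 52.2
scraper S 0.58 [372.9 325.5] 729 rect [378.8 319.8] [117.4  42.7] 82.7
scraper S 0.56 [353.1 284.2] 720 rect [435.7 218.
[... 1218 characters left out ...]
] 71 rect [633.4  17.9] [25.4 33.9] 15.2
chip1 S 0.41 [326.2 205.4] 27 rect [525.2  12.3] [12.5 18.8] 10.5
chip2 T 0.63 [371.7 197.6] 40 rect [548.  -87.3] [21.6 13.7] 89.1
chip2 S 0.53 [282.1 202.2] 71 rect [633.4  17.9] [25.4 33.9] 15.2
chip2 S 0.41 [326.2 205.4] 27 rect [525.2  12.3] [12.5 18.8] 10.5
chip3 T 0.63 [371.7 197.6] 40 rect [548.  -87.3] [21.6 13.7] 89.1
chip3 S 0.53 [282.1 202.2] 71 rect [633.4  17.9] [25.4 33.9] 15.2
chip3 S 0.41 [326.2 205.4] 27 rect [525.2  12.3] [12.5 18.8] 10.5
chip4 T 0.63 [371.7 197.6] 40 rect [548.  -87.3] [21.6 13.7] 89.1
chip4 S 0.53 [282.1 202.2] 71 rect [633.4  17.9] [25.4 33.9] 15.2
chip4 S 0.41 [326.2 205.4] 27 rect [525.2  12.3] [12.5 18.8] 10.5
```

```bash
python3 - <<'E'
import cv2,numpy as np
t=cv2.imread("pics/top0.png");s=cv2.imread("pics/side0.png")
a=cv2.resize(t[140:230,425:560],(800,533),interpolation=cv2.INTER_CUBIC)[:, :]
a=cv2.resize(t[130:230,425:560],(400,296),interpolation=cv2.INTER_CUBIC)
b=cv2.resize(s[55:175,300:380],(400,600),interpolation=cv2.INTER_CUBIC)
c=cv2.resize(t[170:270,180:280],(400,304),interpolation=cv2.INTER_CUBIC)
cv2.imwrite("pics/crop1.png",np.hstack([np.vstack([a,c]),b]))
E
```

```text
(no output)
```

View pics/crop1.png

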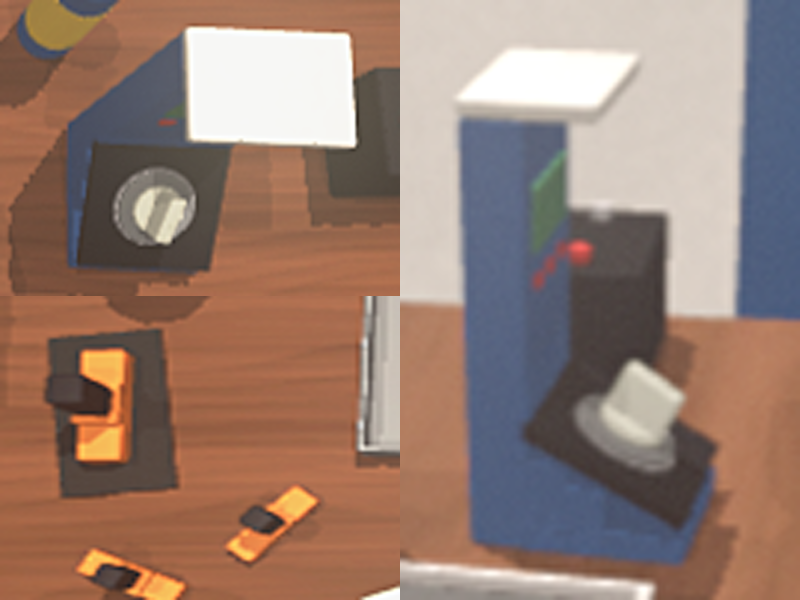

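The crop confirms the choice. The scraper on the pad, top (205,203), is clearly the largest, and the other two are smaller. The dial bar runs from about (486,197) down to (479,212), in front of the hood. Next I'll fit the console, dial and plate geometry.

```bash
python3 - <<'E'
from h import *
np.set_printoptions(precision=1,suppress=True)
T=env.snapshot("top");S=env.snapshot("side")
k=135/400
hood=np.array([[185,28],[352,33],[357,147],[186,140]])*k+[425,130]
H=bp(T,hood,287); print("hood T",H[:,:2])
hs=np.array([[512,48],[640,53],[603,112],[458,103]])-[400,0]; hs=hs*[.2,.2]+[300,55]
print("hood S",bp(S,hs,287)[:,:2])
# panel corners in T crop and S crop (front edge low, back edge high)
pT=np.array([[92,143],[230,147],[211,270],[77,265]])*k+[425,130]
pS=(np.array([[525,432],[570,357],[717,440],[683,528]])-[400,0])*.2+[300,55]
print("tri back +y",tri(T,pT[0],S,pS[0]),"front +y",tri(T,pT[3],S,pS[3]),"front -y",tri(T,pT[2],S,pS[2]))
# bar top ends
bT=np.array([[181,197],[160,243]])*k+[425,130]
print("dialuv tri",tri(T,[477.9,199.3],S,[348.1,135.4]))
bS=(np.array([[637,362],[683,397],[645,440],[606,413]])-[400,0])*.2+[300,55]
print(bT,bS)
f=cv2.resize(T["frame"][140:230,262:412],(800,480),interpolation=cv2.INTER_CUBIC); cv2.imwrite("pics/crop2.png",f)
a=cv2.resize(T["frame"][180:220,458:503],(450,400),interpolation=cv2.INTER_CUBIC)
b=cv2.resize(S["frame"][120:155,328:363],(350,350),interpolation=cv2.INTER_CUBIC)
b=cv2.copyMakeBorder(b,0,50,0,0,0); cv2.imwrite("pics/crop3.png",np.hstack([a,b]))
E
```

```text
hood T [[ 624.8 -309.6]
 [ 619.2 -431.2]
 [ 534.1 -425. ]
 [ 541.1 -302.8]]
hood S [[ 614.3 -423. ]
 [ 533.7 -419.7]
 [ 535.2 -285. ]
 [ 620.2 -293.5]]
tri back +y (array([ 587.3, -307.2,   80.7]), np.float64(0.4273197768560525)) front +y (array([ 485.9, -304.6,   23.2]), np.float64(1.029135066823693)) front -y (array([ 478.3, -424.6,   31.5]), np.float64(0.8697550849320579))
dialuv tri (array([ 525.8, -359.1,   83.7]), np.float64(7.63620067374565))
[[486.1 196.5]
 [479.  212. ]] [[347.4 127.4]
 [356.6 134.4]
 [349.  143. ]
 [341.2 137.6]]
```

View pics/crop2.png

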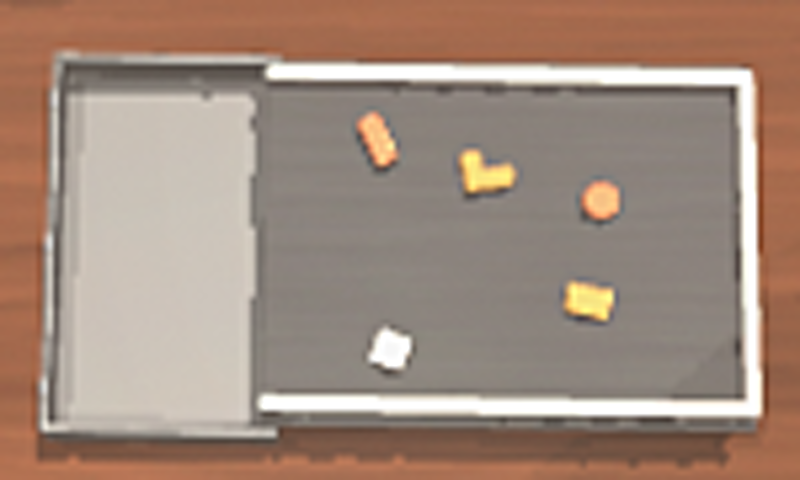

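View pics/crop3.png

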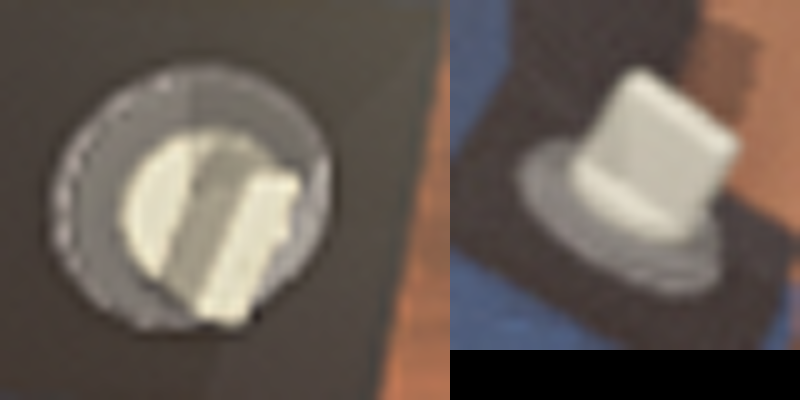

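Crop 2 shows the plate's open end at the left, towards the tray, with the fence corners at crop (267,65), (752,70), (760,412) and (260,400). The five chips are at (378,140), (487,175), (601,200), (590,300) and (390,349). Crop 3 gives the dial bar's top-face corners: (255,170), (298,180), (240,322) and (195,312).

```bash
python3 - <<'E'
from h import *
np.set_printoptions(precision=1,suppress=True)
T=env.snapshot("top");S=env.snapshot("side")
bt=np.array([[255,170],[298,180],[240,322],[195,312]])/10+[458,180]-0.05
sb=np.array([[187,68],[288,148]])/10+[328,120]-.05
c,e=tri(T,bt.mean(0),S,sb.mean(0)); print("bar top",c,e)
a=np.deg2rad(28); y=-0.057
Rz=R.from_euler('z',y).as_matrix(); n=Rz@[-np.sin(a),0,np.cos(a)]; ex=Rz@[np.cos(a),0,np.sin(a)]; ey=Rz@[0,1,0]
d=ray(T,bt); P=T["eye"]+d*(((c-T["eye"])@n)/(d@n))[:,None]
q=np.c_[(P-c)@ex,(P-c)@ey]; print("panel coords (up,left)",q); print("world",P)
v=(q[0]+q[1]-q[2]-q[3]); print("ang from up, + = anticlockwise",np.arctan2(v[1],v[0]),np.linalg.norm(v)/2)
print("grip",c-7*n,"normal",n, "in box", Rz.T@(c-7*n-[533,-364,0]))
k=150/800
f=np.array([[267,65],[752,70],[760,412],[260,400]])*k+[262,140]; F=bp(T,f,54)[:,:2]; print("fence",F)
t=np.array([[62,55],[280,60],[275,435],[42,432]])*k+[262,140]; print("tray",bp(T,t,36)[:,:2])
l=np.array([[262,90],[255,395]])*k+[262,140]; print("lip",bp(T,l,44)[:,:2])
ch=np.array([[378,140],[487,175],[601,200],[590,300],[390,349]])*k+[262,140]; print("chips",bp(T,ch,53)[:,:2])
E
```

```text
bar top [ 512.3 -364.5   97.7] 1.8967357149707624
panel coords (up,left) [[ 21.4   1.5]
 [ 19.2  -9.9]
 [-19.7  -1.2]
 [-17.5  10.8]]
world [[ 531.3 -364.1  107.7]
 [ 528.7 -375.4  106.7]
 [ 494.9 -364.7   88.4]
 [ 497.6 -352.9   89.5]]
ang from up, + = anticlockwise -0.22742316153168618 39.9072219442143
grip [ 515.6 -364.7   91.5] normal [-0.5  0.   0.9] in box [-17.3  -1.7  91.5]
fence [[ 672.9   72.9]
 [ 666.5 -176.2]
 [ 489.4 -171. ]
 [ 499.3   78.5]]
tray [[685.4 180.2]
 [681.   66.4]
 [483.9  71.5]
 [487.3 189.3]]
lip [[662.5  75.8]
 [503.3  81.2]]
chips [[632.6  16.7]
 [613.3 -38.4]
 [599.4 -96. ]
 [547.7 -88.4]
 [524.3  13. ]]
```

```bash
python3 -m crank '[[[0,0,0,0,0.15],[0,0,0,0,0.15],[0,0,0,0,0.148]]]' && python3 -m crank '[[[0,37,-45,0,0],[0,37,-45,0,0],[0,37,-45,0,0],[0,37,-45,0,0],[0,37,-45,0,0]]]'
python3 - <<'E'
from h import *
T=env.snapshot("top");S=env.snapshot("side")
cv2.imwrite("pics/c4.png",np.vstack([cv2.resize(T["frame"][100:400,320:640],(640,300*2))[:0],cv2.resize(S["frame"][0:200,240:500],(780,600))]))
E
```

```text
time: 2.48
ee_pos: [238.1, -577.8, 222.6]
tcp_rot: [-0.0, 1.0, -0.031, -0.0]
contact_force: [-0.6, -0.1, 0.4]
opening: 0.743
grasp_force: 0.0
time: 3.1
ee_pos: [436.8, -362.5, 222.8]
tcp_rot: [0.0, 1.0, -0.029, 0.0]
contact_force: [0.8, 0.2, 0.5]
opening: 0.169
grasp_force: 0.0Traceback (most recent call last):
  File "<stdin>", line 3, in <module>
    return _nx.concatenate(arrs, 0, dtype=dtype, casting=casting)
           ~~~~~~~~~~~~~~~^^^^^^^^^^^^^^^^^^^^^^^^^^^^^^^^^^^^^^^
ValueError: all the input array dimensions except for the concatenation axis must match exactly, but along dimension 1, the array at index 0 has size 640 and the array at index 1 has size 780
```

```bash

python3 - <<'E'
from h import *
S=env.snapshot("side")
cv2.imwrite("pics/c4.png",cv2.resize(S["frame"][0:200,240:500],(780,600)))
E
```

```text
(no output)
```

View pics/c4.png

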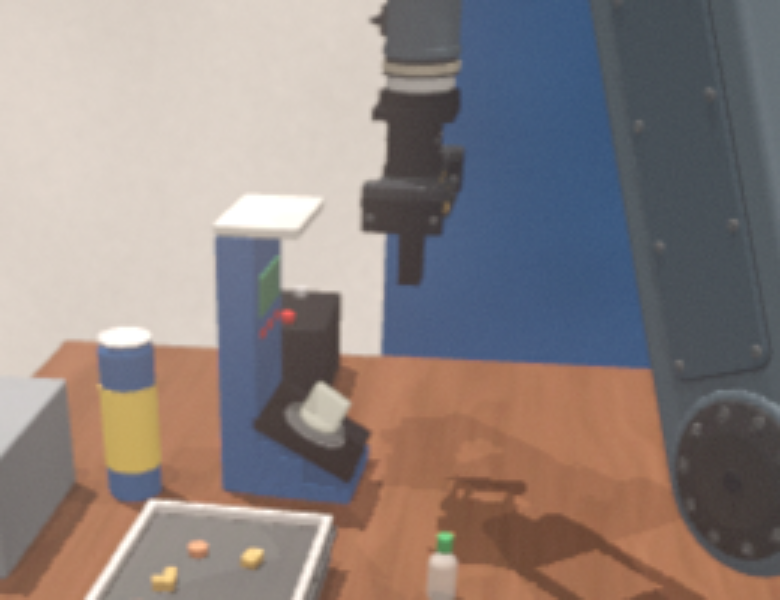

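The picture shows the gripper in front of the console. The body at crop (405,205) is wide and the wrist is above it, with a clear gap to the hood edge at crop (322,200). I'll lower in front of the box, move forward beside the bar, then push the bar end towards -y.

```bash
python3 -m crank '[[[0,0,-36,40,0],[0,0,0,54,0],[0,0,0,54,0],[0,28,0,0,0],[0,27,0,0,0]]]' && python3 -m crank '[[[0,0,5,0,0],[0,0,5,0,0]]]'
```

```text
time: 3.88
ee_pos: [492.0, -332.5, 73.3]
tcp_rot: [-0.0, 1.0, -0.03, -0.001]
contact_force: [0.5, -0.1, -0.1]
opening: 0.003
grasp_force: 0.0
time: 4.12
ee_pos: [490.8, -341.6, 74.4]
tcp_rot: [-0.0, 1.0, -0.029, -0.001]
contact_force: [1.1, 2.2, -0.6]
opening: 0.003
grasp_force: 1.3
```

```bash
python3 -m crank '[[[0,1.5,4,0,0],[0,1.5,4,0,0],[0,0.5,4,0,0]]]' && python3 -m crank '[[[0,0.2,4,0,0],[0,0.2,4,0,0]]]'
```

```text
time: 4.5
ee_pos: [492.1, -351.0, 73.7]
tcp_rot: [-0.003, 1.0, -0.029, -0.003]
contact_force: [-4.2, 4.5, -0.7]
opening: 0.008
grasp_force: 2.9
time: 4.75
ee_pos: [491.4, -355.4, 73.3]
tcp_rot: [-0.006, 1.0, -0.029, -0.004]
contact_force: [-2.2, 15.7, 4.4]
opening: 0.006
grasp_force: 6.9
```

```bash
python3 -m crank '[[[0,0.5,3,0,0],[0,0,0,0,0]]]'
python3 - <<'E'
from h import *
S=env.snapshot("side");T=env.snapshot("top")
a=cv2.resize(S["frame"][95:165,310:380],(400,400),interpolation=cv2.INTER_CUBIC)
b=cv2.resize(T["frame"][170:240,440:510],(400,400),interpolation=cv2.INTER_CUBIC)
cv2.imwrite("pics/c5.png",np.hstack([a,b]))
E
```

```text
time: 5.0
ee_pos: [491.2, -355.6, 73.1]
tcp_rot: [-0.008, 1.0, -0.029, -0.005]
contact_force: [-3.0, 16.5, 4.3]
opening: 0.004
grasp_force: 7.6
```

View pics/c5.png

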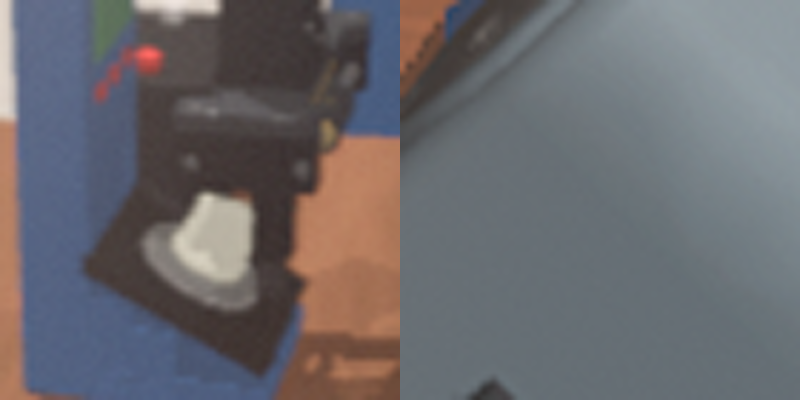

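The side crop shows the bar turned well round, seen end-on at crop (215,235), with the finger behind it. The top view is blocked by the arm. I'll push once more to tell the stop from friction.

```bash
python3 -m crank '[[[0,0,3,0,0],[0,0,3,0,0],[0,0,0,0,0]]]'
```

```text
time: 5.48
ee_pos: [489.9, -356.9, 72.2]
tcp_rot: [-0.013, 0.999, -0.029, -0.007]
contact_force: [-1.3, 23.9, 5.2]
opening: 0.005
grasp_force: 11.6
```

```bash
python3 -m crank '[[[0,0,-20,0,0],[0,-30,-10,0,0],[20,-30,0,-40,0],[87,0,-40,-60,0],[87,0,-60,-60,0]]]'
python3 -m crank '[[[87,0,-60,0,0],[87,0,-60,0,0],[87,0,-60,0,0]]]'
python3 - <<'E'
from h import *
np.set_printoptions(precision=1,suppress=True)
S=env.snapshot("side");T=env.snapshot("top")
a=cv2.resize(S["frame"][120:155,328:363],(400,400),interpolation=cv2.INTER_CUBIC)
b=cv2.resize(T["frame"][180:220,458:498],(400,400),interpolation=cv2.INTER_CUBIC)
cv2.imwrite("pics/c6.png",np.hstack([a,b]))
E
```

```text
time: 6.1
ee_pos: [442.5, -260.2, 213.4]
tcp_rot: [0.003, 1.0, -0.03, 0.003]
contact_force: [0.5, 0.4, 0.5]
opening: 0.261
grasp_force: 0.0
time: 6.48
ee_pos: [453.3, -78.0, 212.1]
tcp_rot: [0.001, 1.0, -0.029, 0.003]
contact_force: [0.0, -0.7, 0.7]
opening: 0.606
grasp_force: 0.0
```

View pics/c6.png

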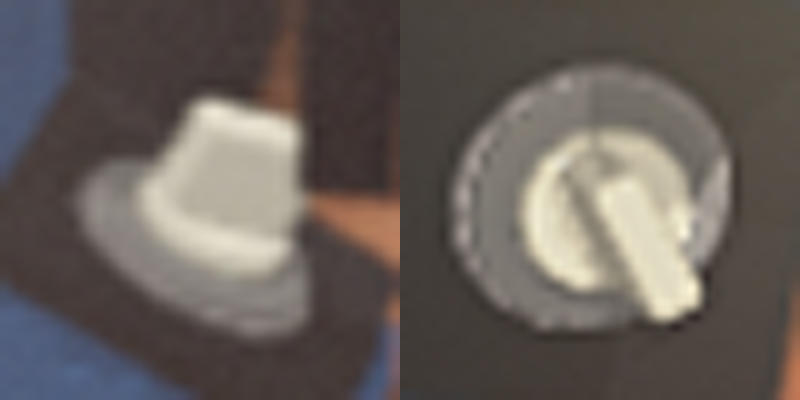

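Crop 6 shows the bar now running from top (478.2,198.5) to (486,211). I'll compute how far it turned.

```bash
python3 - <<'E'
from h import *
from scipy.optimize import least_squares
np.set_printoptions(precision=3,suppress=True)
T=env.snapshot("top");S=env.snapshot("side")
c=np.array([512.3,-364.5,97.7]);a=np.deg2rad(28)
Rz=R.from_euler('z',-.057).as_matrix(); n=Rz@[-np.sin(a),0,np.cos(a)]; ex=Rz@[np.cos(a),0,np.sin(a)]; ey=Rz@[0,1,0]
A=np.array([[255,170],[298,180],[240,322],[195,312]])/10+[458,180]-.05
B=np.array([[202,190],[235,180],[300,300],[255,322]])/10+[458,180]-.05
for b in (A,B):
    def f(p):
        d=np.cos(p[0])*ex+np.sin(p[0])*ey; l=-np.sin(p[0])*ex+np.cos(p[0])*ey
        C=c+p[1]*ex+p[2]*ey
        return (proj(T,[C+21*d+7*l,C+21*d-7*l,C-21*d-7*l,C-21*d+7*l])-b).ravel()
    r=least_squares(f,[0,0,0]); print(r.x,np.sqrt(r.cost/4))
E
```

```text
[-0.22   0.866  0.283] 0.4041556301985861
[ 0.547  0.36  -0.135] 0.7186017586231982
```

The bar turned about 0.77 rad, and the force then rose stiffly, which fits the stop. I'll make sure with a second push from the front on the other side of the bar end, where the lever arm is better.

```bash
python3 -m crank '[[[0,0,62,0,0],[0,0,62,0,0],[0,0,62,0,0],[0,0,62,0,0],[0,0,59,10,0]]]'; python3 -m crank '[[[0,0,0,60,0],[0,0,0,62,0],[0,20,0,0,0],[0,14,0,0,0]]]'
```

```text
time: 7.3
ee_pos: [433.4, -391.0, 201.8]
tcp_rot: [0.003, 1.0, -0.03, 0.002]
contact_force: [0.5, 0.0, -0.4]
opening: 0.394
grasp_force: 0.0
time: 7.8
ee_pos: [467.8, -389.8, 77.9]
tcp_rot: [0.001, 1.0, -0.03, 0.0]
contact_force: [0.7, -0.3, 0.7]
opening: 0.017
grasp_force: 0.0
```

```bash
python3 -m crank '[[[0,5,0,2,0],[0,5,0,2,0],[0,4,0,0,0]]]'; python3 -m crank '[[[0,4,0,0,0],[0,3,0,0,0]]]';  python3 -m crank '[[[0,3,0,0,0],[0,0,0,0,0]]]'
```

```text
time: 8.18
ee_pos: [481.9, -387.8, 75.3]
tcp_rot: [0.0, 1.0, -0.029, 0.0]
contact_force: [-0.3, -0.4, 0.1]
opening: 0.009
grasp_force: 0.0
time: 8.43
ee_pos: [489.0, -388.0, 75.0]
tcp_rot: [0.0, 1.0, -0.029, 0.0]
contact_force: [0.5, 0.4, 1.0]
opening: 0.007
grasp_force: 0.0
time: 8.68
ee_pos: [492.0, -388.2, 74.8]
tcp_rot: [0.0, 1.0, -0.028, 0.0]
contact_force: [-0.5, -0.4, -0.1]
opening: 0.005
grasp_force: 0.1
```

```bash
python3 -m crank '[[[0,2,0,0,0],[0,2,0,0,0]]]'; python3 -m crank '[[[0,2,0,0,0],[0,0,0,0,0]]]'
```

```text
time: 8.93
ee_pos: [495.8, -388.5, 74.7]
tcp_rot: [0.0, 1.0, -0.029, -0.0]
contact_force: [0.9, 0.1, -0.1]
opening: 0.007
grasp_force: 0.1
time: 9.18
ee_pos: [498.0, -388.6, 74.8]
tcp_rot: [0.0, 1.0, -0.029, 0.0]
contact_force: [-0.4, -0.3, 0.4]
opening: 0.001
grasp_force: 0.2
```

```bash
python3 -m crank '[[[0,-15,0,0,0],[0,0,-6,0,0],[0,5,0,0,0],[0,3,0,0,0]]]'; python3 -m crank '[[[0,2,0,0,0],[0,2,0,0,0]]]';  python3 -m crank '[[[0,2,0,0,0],[0,2,0,0,0]]]'
```

```text
time: 9.68
ee_pos: [487.4, -380.7, 74.3]
tcp_rot: [-0.002, 1.0, -0.027, -0.005]
contact_force: [-12.7, -0.0, 6.6]
opening: 0.009
grasp_force: 6.0
time: 9.93
ee_pos: [487.8, -380.5, 74.3]
tcp_rot: [-0.003, 1.0, -0.026, -0.008]
contact_force: [-20.8, -2.0, 9.8]
opening: 0.005
grasp_force: 9.5
time: 10.18
ee_pos: [488.1, -380.3, 74.2]
tcp_rot: [-0.004, 1.0, -0.026, -0.012]
contact_force: [-28.6, -2.2, 14.1]
opening: 0.006
grasp_force: 13.4
```

Both pushes met a stiff stop: 24 N sideways and 28 N from the front, with almost no motion. I'll retreat, confirm the bar angle is unchanged by differencing, and measure the scraper and pad.

```bash
python3 -m crank '[[[0,-15,0,0,0],[0,-30,0,-20,0],[60,-10,-30,-60,0],[87,0,-60,-40,0],[87,0,-60,0,0]]]'; python3 -m crank '[[[87,0,-60,0,0],[87,0,-60,0,0],[87,0,-60,0,0]]]'
python3 - <<'E'
from h import *
from scipy.ndimage import label
np.set_printoptions(precision=1,suppress=True)
T=env.snapshot("top")
b=cv2.resize(T["frame"][180:220,458:498],(400,400),interpolation=cv2.INTER_CUBIC)
old=cv2.imread("pics/c6.png")[:,400:]
d=cv2.absdiff(b,old).max(2); print("dial diff mean,frac>60",d.mean(),(d>60).mean())
hsv=cv2.cvtColor(T["frame"],cv2.COLOR_BGR2HSV)
m=((hsv[...,0]>5)&(hsv[...,0]<20)&(hsv[...,1]>190)&(hsv[...,2]>150)); m[:, :180]=0;m[:170]=0;m[235:]=0;m[:,225:]=0
for z in (32,):
    r=rect(T,m,z); print("orange",m.sum(),np.array(r[0]),np.array(r[1]),r[2])
for d in env.silhouettes(T,"scraper")[:1]:
    mm=d["mask"]; g=mm&(T["frame"].max(2)<90); ys,xs=np.nonzero(g); print("black px",g.sum(),xs.min(),xs.max(),ys.min(),ys.max())
    r=rect(T,g&(np.arange(640)[None]<201),114); print("handle@114",np.array(r[0]),np.array(r[1]),r[2])
for d in env.silhouettes(T,"pad")[:1]:
    r=rect(T,d["mask"],6); print("pad",np.array(r[0]),np.array(r[1]),r[2])
print("box face",bp(T,[[165,205]],0))
f=T["frame"][165:245,175:235]; cv2.imwrite("pics/c7.png",cv2.resize(f,(600,600),interpolation=cv2.INTER_CUBIC)[:, :])
E
```

```text
time: 10.8
ee_pos: [455.9, -241.3, 188.1]
tcp_rot: [0.003, 1.0, -0.03, 0.004]
contact_force: [0.2, 0.2, 0.1]
opening: 0.261
grasp_force: 0.0
time: 11.18
ee_pos: [464.4, -58.5, 185.2]
tcp_rot: [0.0, 1.0, -0.029, 0.002]
contact_force: [0.3, 0.9, -0.2]
opening: 0.606
grasp_force: 0.0
dial diff mean,frac>60 1.0839625 0.0
orange 11 [533.2 352.1] [91.2  0.8] 0.1191646158695221
black px 46 240 250 240 247
handle@114 [0. 0.] [0. 0.] 0.0
pad [529.8 366.2] [150.1  80. ] 6.051633834838867
box face [[541.7 487.8   0. ]]
```

View pics/c7.png

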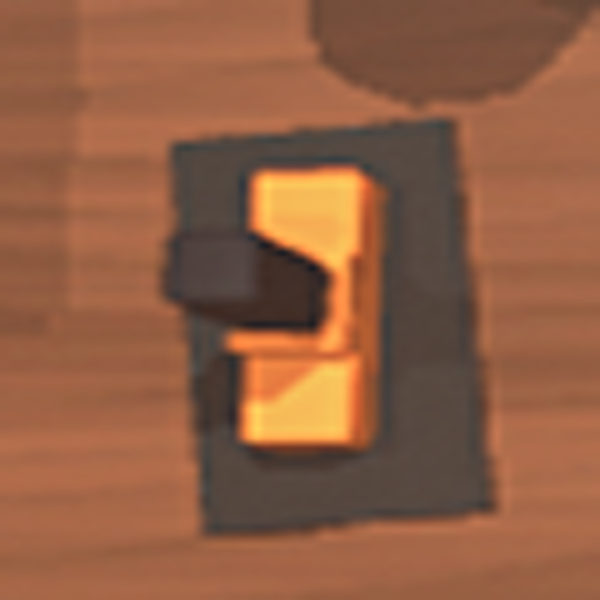

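The crop shows the base top with corners (250,170), (362,170), (357,445) and (240,445). The handle top is at about (212,268), and the scraper sits near the middle of the pad.

```bash
python3 - <<'E'
from h import *
np.set_printoptions(precision=2,suppress=True)
T=env.snapshot("top")
P=lambda a,z: bp(T,np.array(a)/[10,7.5]+[175,165]-.4,z)[:,:2]
b=P([[250,170],[362,170],[357,445],[240,445]],32); print(b,b.mean(0)); v=b[0]+b[1]-b[2]-b[3]; print("yaw",np.arctan2(v[1],v[0]))
h=P([[172,235],[255,240],[250,303],[168,297]],114); print(h,h.mean(0))
p=P([[170,145],[455,120],[495,512],[205,533]],6); print("pad",p,p.mean(0)); v=p[0]+p[1]-p[2]-p[3]; print("yaw",np.arctan2(v[1],v[0]))
E
```

```text
[[584.13 383.31]
 [583.66 352.6 ]
 [482.36 350.63]
 [482.86 382.19]] [533.25 367.18]
yaw 0.015218872321407761
[[544.21 377.56]
 [542.17 356.53]
 [520.63 356.98]
 [523.   377.69]] [532.5  367.19]
pad [[599.72 413.97]
 [608.12 334.1 ]
 [460.21 318.86]
 [453.76 398.35]] [530.45 366.32]
yaw 0.10461688436751419
```

```bash
python3 -m crank '[[[87,0,0,0,-0.073],[87,15,-60,0,0],[87,15,-60,0,0],[87,15,-60,0,0],[87,15,-60,0,0]]]'; python3 -m crank '[[[87,15,-60,0,0],[87,0,-60,0,0],[87,0,-60,0,0],[87,0,0,0,0]]]'
```

```text
time: 12.0
ee_pos: [521.8, 180.8, 184.9]
tcp_rot: [-0.0, 1.0, 0.006, 0.001]
contact_force: [0.6, -0.8, -1.6]
opening: 0.997
grasp_force: 0.0
time: 12.5
ee_pos: [533.0, 363.8, 184.5]
tcp_rot: [-0.001, 1.0, 0.009, 0.001]
contact_force: [-0.0, -1.2, -0.5]
opening: 1.0
grasp_force: 0.0
```

Now lower and grip.

```bash
python3 -m crank '[[[87,0,-3,45,0],[87,0,0,45,0],[87,0,0,43,0],[0,0,0,0,0],[0,0,0,0,0]]]'; python3 -m crank '[[[0,0,0,0,0],[0,0,0,0,0],[0,0,0,0,0],[0,0,0,0,0]]]'
```

```text
time: 13.12
ee_pos: [533.5, 362.9, 53.0]
tcp_rot: [-0.0, 1.0, 0.007, 0.001]
contact_force: [0.2, -0.2, 0.2]
opening: 0.853
grasp_force: 0.0
time: 13.62
ee_pos: [531.6, 364.0, 52.2]
tcp_rot: [-0.0, 1.0, 0.008, 0.0]
contact_force: [-0.7, 1.8, -0.0]
opening: 0.403
grasp_force: 0.5
```

```bash
python3 -m crank '[[[0,0,0,0,0],[0,0,0,0,0],[0,0,0,0,0],[0,0,0,0,0]]]'; python3 -m crank '[[[0,0,0,-25,0],[0,0,0,-60,0],[0,0,0,0,0]]]'
```

```text
time: 14.12
ee_pos: [531.6, 364.1, 51.9]
tcp_rot: [-0.0, 1.0, 0.008, 0.0]
contact_force: [0.2, 2.0, 1.8]
opening: 0.297
grasp_force: 30.0
time: 14.5
ee_pos: [534.9, 365.1, 141.2]
tcp_rot: [-0.002, 1.0, 0.008, 0.005]
contact_force: [0.3, -0.4, -1.3]
opening: 0.297
grasp_force: 30.0
```

Gripped at 30 N with opening 0.297 (26 mm), and lifted. Now over the plate to the first lane.

```bash
python3 -m crank '[[[0,0,0,0,0.049],[0,0,55,0,0],[0,0,55,0,0],[0,0,55,0,0],[0,0,55,0,0]]]'; python3 -m crank '[[[0,18,55,0,0],[0,18,55,0,0],[0,18,55,0,0],[0,18,55,0,0],[0,18,54,0,0]]]'; python3 -m crank '[[[0,0,0,0,0]]]'
```

```text
time: 15.12
ee_pos: [522.7, 142.0, 135.2]
tcp_rot: [0.0, 1.0, -0.016, -0.002]
contact_force: [1.0, -0.1, -1.7]
opening: 0.295
grasp_force: 30.0
time: 15.75
ee_pos: [604.0, -134.6, 134.8]
tcp_rot: [-0.001, 1.0, -0.017, -0.002]
contact_force: [0.8, 1.3, -1.0]
opening: 0.298
grasp_force: 30.0
time: 15.88
ee_pos: [605.8, -137.9, 135.2]
tcp_rot: [0.001, 1.0, -0.019, 0.0]
contact_force: [-0.0, 0.4, -2.1]
opening: 0.298
grasp_force: 30.0
```

```bash
python3 -m crank '[[[0,1,-3,25,0],[0,0,0,13,0],[0,0,0,3,0],[0,0,0,0,0]]]'
```

```text
time: 16.38
ee_pos: [606.1, -129.4, 95.6]
tcp_rot: [-0.0, 1.0, -0.016, -0.0]
contact_force: [0.1, 0.1, -1.5]
opening: 0.301
grasp_force: 30.0
```

```bash
python3 -m crank '[[[0,1,0,3,0],[0,0,0,0,0]]]';python3 -m crank '[[[0,0,0,2,0],[0,0,0,0,0]]]'
```

```text
time: 16.62
ee_pos: [607.5, -130.0, 93.1]
tcp_rot: [0.0, 1.0, -0.017, 0.0]
contact_force: [-0.5, -0.6, -1.6]
opening: 0.29
grasp_force: 30.0
time: 16.88
ee_pos: [607.1, -130.0, 90.7]
tcp_rot: [-0.0, 1.0, -0.017, -0.0]
contact_force: [-0.5, -0.3, -1.6]
opening: 0.296
grasp_force: 30.0
```

```bash
python3 -m crank '[[[0,0,-15,0,0],[0,0,-15,0,0],[0,0,-15,0,0],[0,0,-15,0,0],[0,0,-15,0,0]]]';python3 -m crank '[[[0,0,-15,0,0],[0,0,-15,0,0],[0,0,-15,0,0],[0,0,-15,0,0],[0,0,-14,0,0]]]'
```

```text
time: 17.5
ee_pos: [609.7, -53.7, 90.7]
tcp_rot: [0.0, 1.0, -0.016, -0.0]
contact_force: [-0.0, -0.1, -1.3]
opening: 0.299
grasp_force: 30.0
time: 18.12
ee_pos: [612.2, 19.9, 90.7]
tcp_rot: [-0.0, 1.0, -0.017, -0.0]
contact_force: [0.4, -0.3, -1.4]
opening: 0.298
grasp_force: 30.0
```

```bash
python3 -m crank '[[[0,0,-13,0,0],[0,0,-13,0,0],[0,0,-13,0,0],[0,0,-13,0,0],[0,0,-13,0,0]]]'; python3 -m crank '[[[0,0,-5,0,0],[0,0,0,0,0]]]'
```

```text
time: 18.75
ee_pos: [614.3, 84.8, 90.7]
tcp_rot: [-0.0, 1.0, -0.017, -0.0]
contact_force: [-0.1, 0.4, -2.7]
opening: 0.294
grasp_force: 30.0
time: 19.0
ee_pos: [614.4, 89.3, 90.7]
tcp_rot: [0.0, 1.0, -0.016, -0.0]
contact_force: [-0.1, 0.5, -1.6]
opening: 0.295
grasp_force: 30.0
```

```bash
python3 -m crank '[[[0,0,0,-40,0],[0,-14,56,0,0],[0,-15,56,0,0],[0,-15,56,0,0],[0,-14,52,0,0]]]'; python3 -m crank '[[[0,0,0,0,0],[0,0,0,15,0]]]'
```

```text
time: 19.62
ee_pos: [548.5, -131.5, 130.9]
tcp_rot: [0.0, 1.0, -0.017, 0.0]
contact_force: [-0.3, -0.1, -1.3]
opening: 0.295
grasp_force: 30.0
time: 19.88
ee_pos: [550.1, -129.8, 116.3]
tcp_rot: [0.0, 1.0, -0.017, 0.002]
contact_force: [0.4, -0.2, -1.5]
opening: 0.296
grasp_force: 30.0
```

```bash
python3 -m crank '[[[0,0,0,15,0],[0,0,0,8,0],[0,0,0,0,0]]]'; python3 -m crank '[[[0,0,0,2,0],[0,0,0,0,0]]]'
```

```text
time: 20.25
ee_pos: [548.7, -127.8, 91.4]
tcp_rot: [-0.001, 1.0, -0.016, -0.001]
contact_force: [0.0, -0.0, -1.2]
opening: 0.297
grasp_force: 30.0
time: 20.5
ee_pos: [549.5, -129.0, 90.9]
tcp_rot: [0.0, 1.0, -0.016, 0.0]
contact_force: [-0.4, -0.3, -1.5]
opening: 0.298
grasp_force: 30.0
```

```bash
python3 -m crank '[[[0,0,-15,0,0],[0,0,-15,0,0],[0,0,-15,0,0],[0,0,-15,0,0],[0,0,-15,0,0]]]';python3 -m crank '[[[0,0,-15,0,0],[0,0,-15,0,0],[0,0,-15,0,0],[0,0,-15,0,0],[0,0,-14,0,0]]]'; python3 -m crank '[[[0,0,-13,0,0],[0,0,-13,0,0],[0,0,-13,0,0],[0,0,-13,0,0],[0,0,-13,0,0]]]'; python3 -m crank '[[[0,0,-5,0,0],[0,0,0,0,0]]]'
```

```text
time: 21.12
ee_pos: [551.7, -52.8, 90.8]
tcp_rot: [0.0, 1.0, -0.016, 0.0]
contact_force: [0.3, -0.1, -1.1]
opening: 0.297
grasp_force: 30.0
time: 21.75
ee_pos: [554.1, 20.8, 90.7]
tcp_rot: [-0.0, 1.0, -0.017, -0.0]
contact_force: [0.6, -0.3, -2.1]
opening: 0.299
grasp_force: 30.0
time: 22.38
ee_pos: [556.3, 85.7, 90.7]
tcp_rot: [-0.0, 1.0, -0.017, -0.0]
contact_force: [-0.4, -0.2, -2.3]
opening: 0.296
grasp_force: 30.0
time: 22.62
ee_pos: [556.5, 90.2, 90.7]
tcp_rot: [0.0, 1.0, -0.016, 0.0]
contact_force: [0.1, 0.1, -2.1]
opening: 0.303
grasp_force: 30.0
```

```bash
python3 -m crank '[[[0,0,0,-55,0],[0,-8,-55,0,0],[0,-8,-55,0,0],[0,-8,-55,0,0],[0,-8,-55,0,0]]]'; python3 -m crank '[[[0,-4,-55,0,0],[0,0,0,0,-0.138],[0,0,0,0,0]]]'
python3 - <<'E'
from h import *
np.set_printoptions(precision=1,suppress=True)
T=env.snapshot("top");S=env.snapshot("side")
a=T["frame"][140:230,262:412]; b=S["frame"][160:270,235:360]
cv2.imwrite("pics/c8.png",np.vstack([cv2.resize(a,(500,300),interpolation=cv2.INTER_CUBIC),cv2.resize(b,(500,300),interpolation=cv2.INTER_CUBIC)]))
for s,w in ((T,(262,412,140,230)),(S,(235,360,160,270))):
    for n in ("chip0","chip2","chip3","chip4"):
        for d in env.silhouettes(s,n)[:6]:
            print(n,d["p"],d["uv"],bp(s,d["uv"],10)[0,:2])
E
```

```text
time: 23.25
ee_pos: [531.7, 311.7, 145.7]
tcp_rot: [0.0, 1.0, -0.017, 0.0]
contact_force: [0.7, -1.1, -1.6]
opening: 0.297
grasp_force: 30.0
time: 23.62
ee_pos: [529.2, 365.9, 145.3]
tcp_rot: [0.0, 0.999, 0.052, -0.0]
contact_force: [-0.5, 0.2, -1.9]
opening: 0.299
grasp_force: 30.0
```

View pics/c8.png

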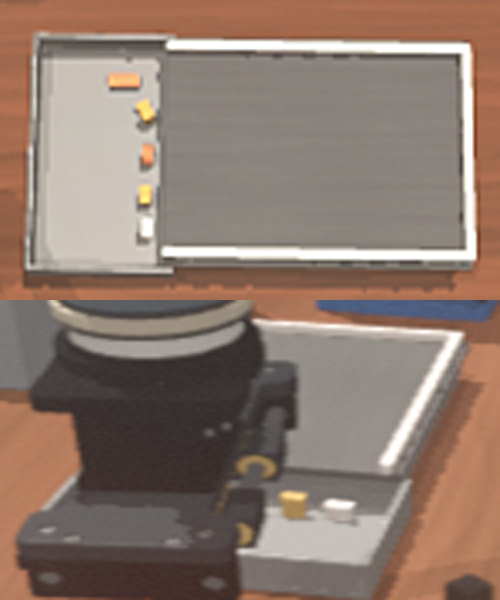

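All five chips lie in the tray, in a row at crop (124,80), (146,111), (148,155), (145,195) and (146,229), and the plate is clean. Now put the scraper back.

```bash
python3 -m crank '[[[0,0,0,40,0],[0,0,0,35,0],[0,0,0,12,0],[0,0,0,4,0],[0,0,0,0,0]]]'; python3 -m crank '[[[0,0,0,1.5,0],[0,0,0,0,0]]]'
```

```text
time: 24.75
ee_pos: [530.5, 366.2, 55.6]
tcp_rot: [-0.0, 0.999, 0.052, 0.001]
contact_force: [-0.0, 0.4, -1.1]
opening: 0.298
grasp_force: 30.0
time: 25.0
ee_pos: [530.1, 366.1, 54.1]
tcp_rot: [-0.0, 0.999, 0.052, 0.001]
contact_force: [0.2, 0.6, -1.7]
opening: 0.295
grasp_force: 30.0
```

```bash
python3 -m crank '[[[0,0,0,1.5,0],[0,0,0,0,0]]]'; python3 -m crank '[[[0,0,0,1,0],[0,0,0,0,0]]]'
```

```text
time: 25.25
ee_pos: [529.7, 365.9, 51.9]
tcp_rot: [-0.0, 0.999, 0.052, 0.0]
contact_force: [0.0, 0.6, -1.7]
opening: 0.295
grasp_force: 30.0
time: 25.5
ee_pos: [529.8, 365.9, 51.9]
tcp_rot: [-0.0, 0.999, 0.052, 0.0]
contact_force: [-1.1, -0.1, 4.6]
opening: 0.294
grasp_force: 30.0
```

```bash
python3 -m crank '[[[40,0,0,-0.7,0],[60,0,0,0,0],[80,0,0,0,0],[80,0,0,0,0],[80,0,0,0,0]]]'; python3 -m crank '[[[80,0,0,-30,0],[80,0,0,-50,0],[80,0,0,-50,0],[80,-40,40,0,0],[80,-40,40,0,0]]]';  python3 -m crank '[[[80,-20,50,0,0],[80,-20,50,0,0],[80,0,50,0,0],[80,0,0,0,0]]]'
python3 - <<'E'
from h import *
np.set_printoptions(precision=2,suppress=True)
T=env.snapshot("top"); S=env.snapshot("side")
f=T["frame"]; hsv=cv2.cvtColor(f,cv2.COLOR_BGR2HSV)
for n,z in (("scraper",32),("pad",6),("chip0",10),("driver",10),("cup",0),("adapter",32)):
    for s in (T,S):
        for d in env.silhouettes(s,n)[:3]:
            if d["p"]>.3: r=rect(s,d["mask"],z); print(n,s["shot"],round(d["p"],2),np.array(d["uv"]),np.array(r[0]),np.array(r[1]),round(r[2],1))
m=((hsv[...,0]>5)&(hsv[...,0]<22)&(hsv[...,1]>150)&(hsv[...,2]>200)).astype(np.uint8); m[:,:185]=0;m[:,230:]=0;m[:165]=0;m[240:]=0
ys,xs=np.nonzero(m); r=rect(T,m,32); print("orange",len(xs),np.array(r[0]),np.array(r[1]),r[2])
print(env.observe()["contact_force"],env.observe()["ee_pos"])
E
```

```text
time: 26.12
ee_pos: [529.6, 365.8, 51.3]
tcp_rot: [0.0, 0.999, 0.052, -0.0]
contact_force: [0.1, 0.2, -0.2]
opening: 0.781
grasp_force: 0.0
time: 26.75
ee_pos: [458.2, 277.3, 182.3]
tcp_rot: [-0.0, 0.999, 0.053, 0.001]
contact_force: [0.9, -0.2, 0.2]
opening: 0.917
grasp_force: 0.0
time: 27.25
ee_pos: [434.9, 121.9, 181.7]
tcp_rot: [0.0, 0.999, 0.05, 0.0]
contact_force: [-0.4, -0.2, 0.2]
opening: 0.918
grasp_force: 0.0
scraper 22 0.86 [205.2 206.6] [528.23 372.15] [101.7   57.68] 4.8
scraper 22 0.72 [213.1 263. ] [376.65 340.18] [68.92 23.11] 63.2
scraper 22 0.63 [334.2 258.3] [385.69  11.64] [24.04 21.12] 89.1
scraper 23 0.8 [372.5 324. ] [377.8  349.16] [112.31  41.36] 83.1
scraper 23 0.64 [282.4 316.7] [535.72 333.01] [ 98.05 137.15] 10.0
scraper 23 0.6 [352.4 285.5] [430.28 254.45] [ 53.34 122.34] 18.5
pad 22 0.6 [215.3 209.4] [530.16 366.4 ] [150.84  82.39] 5.1
pad 23 0.84 [287.2 336.9] [530.81 370.34] [150.79  84.78] 5.5
pad 23 0.5 [326.7 114.9] [ 712.34 -929.05] [ 162.97 1296.95] 8.8
chip0 22 0.52 [486.7 176.2] [ 596.9  -446.21] [280.78 238.17] 87.3
chip0 23 0.54 [308.6 235.5] [554.54  85.89] [14.54 37.01] 12.5
chip0 23 0.51 [281.8 235.4] [624.76  85.51] [16.13 37.92] 4.5
chip0 23 0.36 [266.7 236.3] [650.6  112.87] [10.71 24.67] 0.9
driver 22 0.68 [165.1 201.2] [575.9  479.38] [ 27.14 151.99] 83.8
driver 23 0.97 [269.2 380.8] [527.96 482.22] [32.52 60.83] 83.0
cup 22 0.75 [221.9 142.6] [719.   331.15] [130.28  85.85] 44.4
cup 23 0.94 [213.  265.3] [750.08 222.34] [ 99.   241.06] 26.5
adapter 23 0.95 [392.1 256.4] [347.67 164.99] [ 59.39 104.73] 22.5
orange 287 [531.59 365.46] [100.57  31.68] 6.170691013336182
[ 0.16 -0.04 -0.53] [434.27 124.76 181.38]
```

```bash
python3 -c "
from plant import env
print(env.finish_job())"
```

```text
the job is handed in; nothing more can be done
None
```

I handed the job in at about 28 s of the 72 s allowed, with no verdict returned: the dial is turned to its off stop, all five chips were in the catch tray with the plate clear, and the scraper stands within about 2 mm of the pad's centre and lined up with it.

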